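Extend the model-eye arm to its next locking hole

ROBOT

A 6-joint arm with a two-finger parallel gripper is mounted at the origin on a cart in front of the work surface, level with it; the furniture and walls round the work are solid. World frame = base frame: x ahead of the robot, y to its left, z up, the work surface at z = 0. Lengths are in m, angles in rad, forces in N, time in s.
With the tool pointing down it reaches from about 0.3 to 0.875 m from the base axis. Payload 6.4 kg.
Tool frame: the origin (TCP) lies on the centre line of the jaws, within the pads' length; the fingertips stand ctrl.tip_extent ahead of it and the grasp point (between the pads) lies 8 mm behind it (ctrl.tip_extent is the distance from the TCP to the fingertips, in m); z points along the fingers, y is the line along which they close (so a half turn about z gives the same grasp; the last joint's range is limited). The gripper opens to 85 mm and grips with 20 to 120 N. Pads are 22 mm wide; open, the fingers measure 114 mm over their backs; the gripper's body (76 mm by 85 mm) begins 54 mm behind the grasp point. The pads swing forward as they close: fully open they stand 13 mm farther back than shut.
Start: joints at [1.032, 0.181, 1.607, -0, 1.354, -0.206], TCP at [0.188, 0.543, 0.242] pointing down, gripper open.
Joint ranges: [-2.99, 2.99], [-0.89, 2.07], [0.3, 2.58], [-1.14, 4.28], [0, 2.63], [-3.12, 3.12]. Speed limits (rad/s): [2.57, 2.57, 3.01, 3.14, 3.14, 3.14].

INTERFACE

Orientations are given as a unit quaternion [w, x, y, z].
In Python, from bench import ctrl gives the robot as it stands.
- The arm moves only by the shell command python3 -m handwheel 'ROWS'. ROWS is JSON, a list of rows, each a list of 7 numbers: the turn, a rotation vector about the tool's x, y, z as a fraction of full scale, then the shift along the tool's x, y, z as a fraction of full scale, then the opening, from 0 (shut) to 1 (fully open). In form: [[rx, ry, rz, x, y, z, jaw], ...]. A call has exactly 8 rows; each row shifts and turns the commanded pose from where the row before left it, along the tool's axes as they then stand; what a row does not reach is not made up. Full scale, the value 1, is 300 mm for a shift and pi rad for a turn. A row lasts 1/10 s, in which the tool goes at most 50 mm and 8.59 degrees, less where a joint would pass 70% of its speed; a pose out of reach is approached as far as the arm can. A call with a number of a shift or a turn outside -1 to 1 is refused whole. A call with a gripper value outside its range is refused whole. The fingers move at their own pace and stop on an object; the grip force is fixed at half the most. Time passes only in rows, so rows that do not move let the fingers close, or fill a call up. It gives the time, the measured TCP pose, the force, the opening and the grip force at its end, in the units of the state.
- ctrl.get_obs(): the state, without advancing time (a new reading comes with each control period).
- ctrl.camera(name): name is "side" or "top"; returns the picture (420x560x3 uint8, blue, green, red); there is no depth.
- ctrl.camera_model(name): a dict with "camera_matrix" (3x3 intrinsics, pixels), "dist_coeffs" ([k1, k2, p1, p2, k3] as OpenCV has them; the pictures are not rectified), "cam_to_world" (4x4, takes a point from camera to world coordinates). Camera axes: x right, y up, looking along -z (the intrinsics and any distortion apply to the point x, -y, -z); pixel columns grow to the right and rows downward; lengths in m; the calibration is good to about 2 mm. A picture is of the moment at which its call begins. camera_model takes no time and is no camera call.
- ctrl.hand_in(): hands the job in; it is judged then, once.
The state is a dict: "time_s": time; "q": joint angles; "dq": joint speeds; "joint_efforts": joint torques, N m; "eef_pos": TCP position; "eef_rot": TCP orientation; "wrist_force": force on the tool from outside, world axes, zero at the start; "torque": the same for the moment, N m; "opening": opening from 0.0 (shut) to 1.0 (fully open); "grasp_force": force on a finger pad.
Only numpy, scipy, OpenCV 4.12 (cv2) and the standard library are available. Lean on these libraries where they do the work, as an engineer would, in place of code of your own. Each camera call takes 0.05 s, during which the arm holds its last target. There are 200 camera calls.

TASK

Two telescoping arms stand on the bench. Pull the one that carries the model eye (blue knob) out of its tube, towards you, until its orange sprung button pops up through the next hole and locks it there, then let go. Leave the other arm, the one with the black lens and the yellow knob, as it is.

Things in the scene. Friction and masses are not known exactly. Their poses are not given: they have to be found in the camera images.
- eye_arm_knob (a point): Centre of the upright round blue knob (24 mm wide, 42 tall) of the model-eye arm. It stands on the dark inner tube, whose top is 20 mm below; z up, -x = the way to pull it out (it moves only along x). +x: mouth of the fixed 32 mm aluminium outer tube, 35 mm off at slide 0, more as pulled; its top is 16 mm below. -x: white 62 mm dish with the model eye, centred 65 mm off, below this point's height.
- eye_arm_slide (a joint): How far the model-eye arm's inner tube is pulled out, m; grows as the knob moves along its -x. The outer tube has 3 holes on top; the button is under them at 0.000, 0.060 and 0.120. Starts at 0.012 to 0.040, so the next hole out is at 0.060. About 3 N friction, stays where left, end stop at 0.125. With the button up it is locked, with 2 mm play either way.
- eye_arm_button (a joint): Orange sprung button of that arm, 12 mm wide, carried by the inner tube: about 0 while hidden under the outer tube's top wall, 0.009 m when popped up through a 15.5 mm hole, 4.5 mm proud of the outer tube. Rises by itself within a few hundredths of a second when a hole comes over it.
- lens_arm_knob (a point): Centre of the yellow knob of the other arm, same make and axes, with a black lens on its white dish; not to be moved. Which arm stands on the left varies.

How it is judged:
By the outcome, as a careful person would: the job done as asked, in the order asked, and still so for the second after the job is handed in, with the robot touching nothing.
It also fails if it takes over 35 s, if anything falls off the work surface, if the arm or the gripper's body presses on something with over 40 N, if the wrist force passes 120 N, or if a joint passes its speed limit or range.

## Working session

There is one attempt and no reset: what is moved stays moved. The work goes in short steps, Python scripts to look and compute and a shell command to move; the robot and the scene stay as the last step left them, time stands still between calls to the robot, and variables do not carry over. Pictures are saved under pics/ and viewed, at most 10 in all, crops included, and the job is handed in when it is done.

```bash
mkdir -p pics; cat > h.py <<'E'
import numpy as np, cv2
from bench import ctrl
def ray(name,uv):
    m=ctrl.camera_model(name);K=np.array(m["camera_matrix"],float);D=np.array(m["dist_coeffs"],float);T=np.array(m["cam_to_world"])
    p=cv2.undistortPoints(np.array([[uv]],float),K,D)[0,0]
    d=T[:3,:3]@np.array([p[0],-p[1],-1]);return T[:3,3],d/np.linalg.norm(d)
def plane(name,uv,z):
    o,d=ray(name,uv);return o+d*(z-o[2])/d[2]
def cross(a,b):
    (o1,d1),(o2,d2)=a,b
    s=np.linalg.lstsq(np.c_[d1,-d2],o2-o1,rcond=None)[0]
    p,q=o1+s[0]*d1,o2+s[1]*d2;return (p+q)/2,np.linalg.norm(p-q)
def blobs(im,lo,hi,n=3):
    m=cv2.inRange(cv2.cvtColor(im,cv2.COLOR_BGR2HSV),lo,hi)
    k,l,s,c=cv2.connectedComponentsWithStats(m)
    return [(s[i].tolist(),c[i].round(1).tolist()) for i in sorted(range(1,k),key=lambda i:-s[i][4])[:n] if s[i][4]>8]
E
python3 - <<'E'
from h import *
ims=[ctrl.camera(n) for n in("side","top")]
for n,im in zip(("side","top"),ims):
    cv2.imwrite(f"pics/{n}0.png",im)
    print(n,"blue",blobs(im,(100,120,50),(125,255,255)),"yellow",blobs(im,(22,120,80),(35,255,255)),"orange",blobs(im,(5,150,100),(18,255,255)))
    print(np.array(ctrl.camera_model(n)["cam_to_world"]).round(3).tolist())
o=ctrl.get_obs();print(o["eef_pos"],o["eef_rot"],o["opening"],ctrl.tip_extent,o["wrist_force"],o["time_s"])
E
```

```text
side blue [([304, 142, 71, 33, 874], [345.9, 157.1]), ([503, 49, 53, 17, 411], [530.1, 57.0]), ([362, 90, 46, 28, 220], [383.5, 105.9])] yellow [([524, 199, 36, 11, 96], [541.6, 204.4]), ([221, 183, 10, 17, 85], [225.7, 188.9])] orange [([0, 0, 61, 79, 3353], [22.7, 37.6]), ([15, 87, 42, 18, 127], [35.8, 95.4]), ([80, 74, 5, 7, 17], [82.0, 77.4])]
[[0.991, 0.093, -0.097, 0.52], [-0.134, 0.662, -0.738, -0.355], [-0.004, 0.744, 0.668, 0.641], [0.0, 0.0, 0.0, 1.0]]
top blue [([0, 0, 76, 42, 275], [52.0, 28.8]), ([339, 74, 19, 18, 260], [348.0, 82.9]), ([326, 247, 9, 10, 64], [329.6, 251.6])] yellow [([243, 257, 11, 12, 106], [247.9, 262.6])] orange []
[[0.002, 0.991, -0.135, 0.494], [-1.0, 0.001, -0.011, 0.266], [-0.011, 0.135, 0.991, 0.938], [0.0, 0.0, 0.0, 1.0]]
[0.18758488 0.54304013 0.24147954] [-2.87065104e-04  1.65647876e-01  9.86184646e-01 -7.37426034e-04] 1.0020733913042144 0.011 [-0.47704973  0.19550423 -0.17508495] 0.1
```

View pics/side0.png

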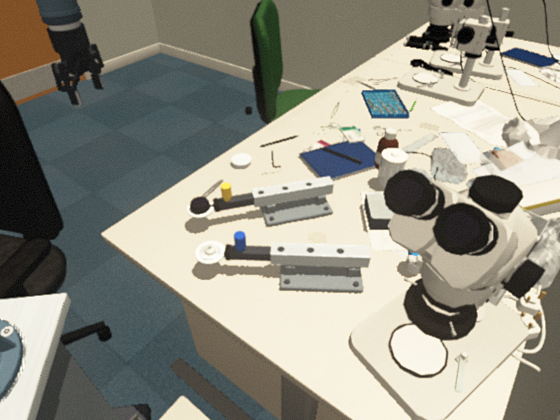

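View pics/top0.png

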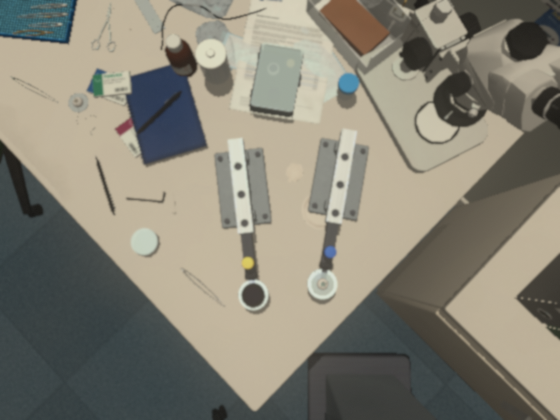

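The side view shows the blue knob at about (240,241) and the yellow one at (226,190). In the top view the blue knob is at (330,252), its dish at (322,285) and its outer tube runs from about (347,132) to (334,222). The blue arm is on the right.

```bash
python3 - <<'E'
from h import *
s=cv2.imread("pics/side0.png");t=cv2.imread("pics/top0.png")
r=s[225:260,225:255];b=blobs(r,(105,120,40),(130,255,255),2);print(b)
r2=t[240:265,318:342];b2=blobs(r2,(105,100,40),(130,255,255),2);print(b2)
us=np.array(b[0][1])+[225,225];ut=np.array(b2[0][1])+[318,240]
print("us,ut",us,ut)
P,g=cross(ray("side",us),ray("top",ut));print("knob",P,g)
ktop=np.array([us[0],225+b[0][0][1]+2])
print("knobtop",cross(ray("side",ktop),ray("top",ut)))
zk=P[2]
# axis: tube edges / dish centre
dish=plane("top",(322,285),zk-.02)
# outer-tube centre line: row-wise centroid of bright aluminium
hsv=cv2.cvtColor(t,cv2.COLOR_BGR2HSV);m=(hsv[...,2]>190)&(hsv[...,1]<40)
L=[]
for y in range(136,222,6):
    xs=np.where(m[y,320:362])[0]+320
    if len(xs)>5:L.append((xs.mean(),y,len(xs)))
print(L)
Q=np.array([plane("top",(a,y),zk-.016) for a,y,_ in L]);c=np.polyfit(Q[:,0],Q[:,1],1);print("slope",c[0],"resid",(Q[:,1]-np.polyval(c,Q[:,0])).round(4),"y at knob",np.polyval(c,P[0]))
print("dish",dish,"slope dish-knob",(P[1]-dish[1])/(P[0]-dish[0]),"dist",np.linalg.norm((P-dish)[:2]))
mouth=plane("top",(334,223),zk-.016);print("mouth",mouth,np.linalg.norm((P-mouth)[:2]))
o=ctrl.get_obs();from scipy.spatial.transform import Rotation as R
q=o["eef_rot"];print(R.from_quat([q[1],q[2],q[3],q[0]]).as_matrix().round(3))
E
```

```text
[([10, 7, 10, 19, 138], [14.8, 14.5])]
[([7, 6, 10, 12, 91], [11.5, 11.6])]
us,ut [239.8 239.5] [329.5 251.6]
knob [0.51531168 0.17368066 0.08830452] 0.001727353383662287
knobtop (array([0.5156693 , 0.17521633, 0.10228773]), np.float64(0.0031192102199519445))
[(np.float64(348.5), 136, 16), (np.float64(348.0), 142, 15), (np.float64(346.0), 148, 15), (np.float64(345.57142857142856), 154, 7), (np.float64(343.6666666666667), 160, 9), (np.float64(343.0), 166, 15), (np.float64(342.0), 172, 15), (np.float64(341.0), 178, 15), (np.float64(340.0), 184, 6), (np.float64(338.5), 190, 14), (np.float64(338.0), 196, 15), (np.float64(337.0), 202, 15), (np.float64(335.53846153846155), 208, 13), (np.float64(334.5), 220, 16)]
slope -0.18808784593078304 resid [-0.0003 -0.0014  0.0006 -0.0007  0.0011  0.0003  0.0002  0.0001  0.0001
  0.001  -0.0001 -0.0002  0.0007 -0.0015] y at knob 0.17425022319705435
dish [0.44842006 0.18743268 0.06830452] slope dish-knob -0.2055867088158838 dist 0.06829060347865909
mouth [0.57262757 0.16196404 0.07230452] 0.05850120255189504
[[-0.945  0.327 -0.001]
 [ 0.327  0.945 -0.001]
 [ 0.    -0.002 -1.   ]]
```

Knob at (0.515, 0.174, ~0.087) on the outer tube's axis line (within 1 mm), slide ≈ 0.024, arm yawed about −10.6°. Now I'll turn and approach, with tool x along the pull direction.

```bash
python3 -m handwheel '[[0,0,-0.0467,0,0,0,1],[0,0,0,-0.13,-0.1,0,1],[0,0,0,-0.13,-0.1,0,1],[0,0,0,-0.13,-0.1,0,1],[0,0,0,-0.13,-0.1,0,1],[0,0,0,-0.13,-0.1,0,1],[0,0,0,-0.13,-0.1,0,1],[0,0,0,-0.13,-0.1,0,1]]'
cat > rem.py <<'E'
from h import *
from scipy.spatial.transform import Rotation as R
import sys
o=ctrl.get_obs();q=o["eef_rot"];M=R.from_quat([q[1],q[2],q[3],q[0]]).as_matrix()
print(M.round(3).tolist(),"rem tool mm",(M.T@(np.array(eval(sys.argv[1]))-o["eef_pos"])*1000).round(1),"units",(M.T@(np.array(eval(sys.argv[1]))-o["eef_pos"])/.3).round(4),"yaw err deg",np.degrees(np.arctan2(M[0,1],M[1,1])-.186).round(2))
E
python3 rem.py '[.5153,.174,.15]'
```

```text
time_s: 0.9
eef_pos: [0.418, 0.2849, 0.2421]
eef_rot: [-0.0, 0.093, 0.996, 0.0]
wrist_force: [1.3, 0.7, 0.3]
opening: 1.005
grasp_force: 0.0
[[-0.983, 0.185, -0.0], [0.185, 0.983, 0.0], [0.0, -0.0, -1.0]] rem tool mm [-116.1  -91.    92.1] units [-0.3871 -0.3032  0.3069] yaw err deg -0.0
```

```bash
python3 -m handwheel '[[0,0,0,-0.13,-0.1,0,1],[0,0,0,-0.13,-0.1,0,1],[0,0,0,-0.127,-0.1,0,1],[0,0,0,0,0,0.1,1],[0,0,0,0,0,0.1,1],[0,0,0,0,0,0.1,1],[0,0,0,0,0,0,1],[0,0,0,0,0,0,1]]'
python3 rem.py '[.5153,.174,.086]'
python3 - <<'E'
from h import *
a=ctrl.camera("side");b=ctrl.camera("top")
v=np.hstack([cv2.resize(a[170:290,160:300],(400,343)),cv2.resize(b[170:290,260:400],(400,343))]);cv2.imwrite("pics/a1.png",v)
E
```

```text
time_s: 1.7
eef_pos: [0.5144, 0.1766, 0.1522]
eef_rot: [-0.001, 0.093, 0.996, -0.0]
wrist_force: [0.8, -0.2, 0.3]
opening: 1.001
grasp_force: 0.0
[[-0.983, 0.185, -0.002], [0.185, 0.983, -0.0], [0.001, -0.0, -1.0]] rem tool mm [-1.5 -2.4 66.2] units [-0.0049 -0.008   0.2208] yaw err deg 0.0
```

View pics/a1.png

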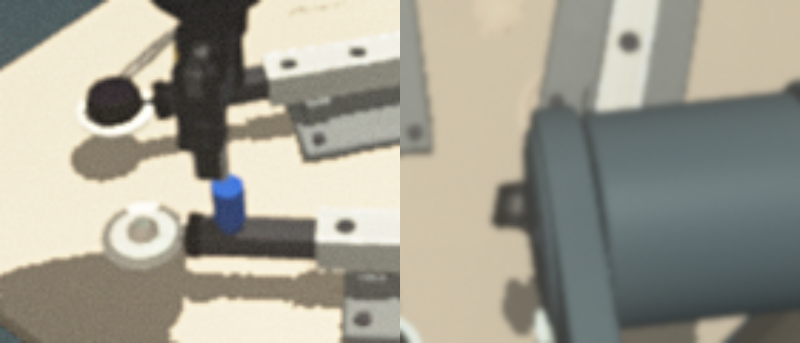

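The open jaws stand over the blue knob, which is clear below the tip (left half, about (228,200)). The top view is blocked by the forearm. Descending with the small correction, then closing.

```bash
python3 -m handwheel '[[0,0,0,-0.004,-0.008,0.04,1],[0,0,0,0,0,0.06,1],[0,0,0,0,0,0.06,1],[0,0,0,0,0,0.04,1],[0,0,0,0,0,0.015,1],[0,0,0,0,0,0,1],[0,0,0,0,0,0,1],[0,0,0,0,0,0,1]]'
python3 rem.py '[.5153,.174,.086]'
```

```text
time_s: 2.6
eef_pos: [0.5162, 0.1742, 0.0887]
eef_rot: [0.001, 0.093, 0.996, 0.0]
wrist_force: [-0.1, 0.7, 0.4]
opening: 0.999
grasp_force: 0.0
[[-0.983, 0.185, 0.002], [0.185, 0.983, 0.0], [-0.002, 0.001, -1.0]] rem tool mm [ 0.9 -0.3  2.7] units [ 0.0029 -0.0011  0.0091] yaw err deg 0.0
```

```bash
python3 -m handwheel '[[0,0,0,0,0,0,0],[0,0,0,0,0,0,0],[0,0,0,0,0,0,0],[0,0,0,0,0,0,0],[0,0,0,0,0,0,0],[0,0,0,0,0,0,0],[0,0,0,0,0,0,0],[0,0,0,0,0,0,0]]'
```

```text
time_s: 3.4
eef_pos: [0.5156, 0.1741, 0.0881]
eef_rot: [0.0, 0.093, 0.996, 0.0]
wrist_force: [-1.9, -0.1, 6.0]
opening: 0.26
grasp_force: 58.9
```

Gripped at about 22 mm (knob), forces small. Pull about 27 mm, then in finer steps.

```bash
python3 -m handwheel '[[0,0,0,0.013,0,0,0],[0,0,0,0.013,0,0,0],[0,0,0,0.013,0,0,0],[0,0,0,0.013,0,0,0],[0,0,0,0.013,0,0,0],[0,0,0,0.013,0,0,0],[0,0,0,0.013,0,0,0],[0,0,0,0,0,0,0]]'
python3 rem.py '[.5156,.1741,.0881]'
python3 - <<'E'
from h import *
a=ctrl.camera("side")
cv2.imwrite("pics/a2.png",cv2.resize(a[190:290,170:390],(792,360)))
E
```

```text
time_s: 4.2
eef_pos: [0.4892, 0.179, 0.0881]
eef_rot: [0.001, 0.093, 0.996, -0.0]
wrist_force: [3.4, -1.5, 0.8]
opening: 0.257
grasp_force: 59.4
[[-0.983, 0.185, 0.002], [0.185, 0.983, -0.0], [-0.002, 0.0, -1.0]] rem tool mm [-26.8   0.1   0.1] units [-0.0894  0.0003  0.0003] yaw err deg 0.0
```

View pics/a2.png

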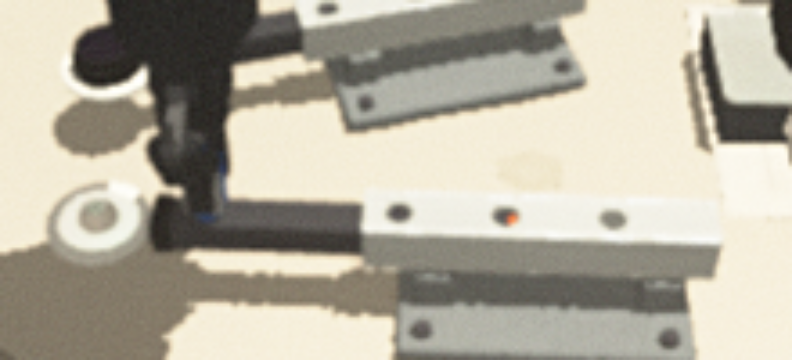

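The orange button's edge is showing at the right side of the middle hole, at crop (512,216). Roughly 8–10 mm remain, so I continue slowly.

```bash
python3 -m handwheel '[[0,0,0,0.005,0,0,0],[0,0,0,0.005,0,0,0],[0,0,0,0.005,0,0,0],[0,0,0,0.005,0,0,0],[0,0,0,0.004,0,0,0],[0,0,0,0,0,0,0],[0,0,0,0,0,0,0],[0,0,0,0,0,0,0]]'
python3 rem.py '[.5156,.1741,.0881]'
python3 - <<'E'
from h import *
a=ctrl.camera("side");r=a[230:265,270:350]
print(blobs(r,(3,120,100),(20,255,255)))
E
```

```text
time_s: 5.05
eef_pos: [0.4817, 0.1804, 0.0881]
eef_rot: [0.0, 0.093, 0.996, -0.0]
wrist_force: [1.1, -3.7, 4.9]
opening: 0.259
grasp_force: 59.8
[[-0.983, 0.185, 0.0], [0.185, 0.983, -0.0], [-0.0, -0.0, -1.0]] rem tool mm [-34.5   0.1  -0. ] units [-0.1149  0.0003 -0.    ] yaw err deg 0.0
[([37, 17, 6, 5, 21], [39.7, 19.3])]
```

```bash
python3 -m handwheel '[[0,0,0,0.003,0,0,0],[0,0,0,0.003,0,0,0],[0,0,0,0.003,0,0,0],[0,0,0,0,0,0,0],[0,0,0,0,0,0,0],[0,0,0,0,0,0,0],[0,0,0,0,0,0,0],[0,0,0,0,0,0,0]]'
python3 rem.py '[.5156,.1741,.0881]'
python3 - <<'E'
from h import *
a=ctrl.camera("side");r=a[230:265,270:350]
print(blobs(r,(3,120,100),(20,255,255)))
cv2.imwrite("pics/a3.png",cv2.resize(a[190:290,170:390],(792,360)))
E
```

```text
time_s: 5.9
eef_pos: [0.4806, 0.1806, 0.0881]
eef_rot: [0.002, 0.093, 0.996, -0.0]
wrist_force: [7.9, -4.4, 0.3]
opening: 0.258
grasp_force: 59.2
[[-0.983, 0.185, 0.004], [0.185, 0.983, -0.0], [-0.004, 0.0, -1.0]] rem tool mm [-35.6   0.1   0.2] units [-0.1186  0.0003  0.0006] yaw err deg 0.01
[([37, 17, 6, 5, 24], [39.3, 19.1])]
```

View pics/a3.png

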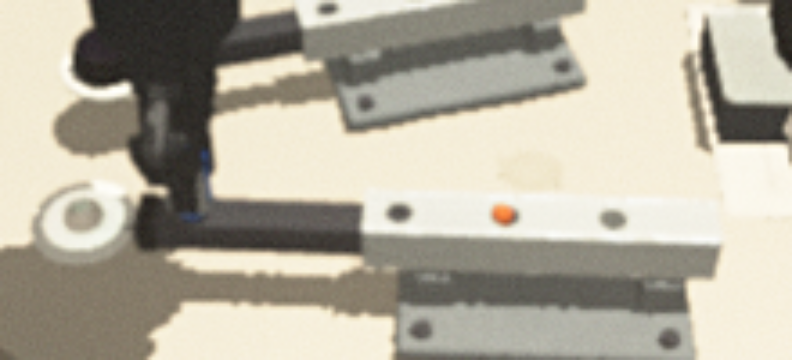

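The button now fills the middle hole, at crop (504,214), and looks raised. Travel fell short of the command by 1.6 mm with the force up at 8 N, which suggests it has locked. A small extra tug will test that.

```bash
python3 -m handwheel '[[0,0,0,0.003,0,0,0],[0,0,0,0.003,0,0,0],[0,0,0,0,0,0,0],[0,0,0,0,0,0,0],[0,0,0,0,0,0,0],[0,0,0,0,0,0,0],[0,0,0,0,0,0,0],[0,0,0,0,0,0,0]]'
python3 rem.py '[.5156,.1741,.0881]'
```

```text
time_s: 6.75
eef_pos: [0.4803, 0.1807, 0.0882]
eef_rot: [0.003, 0.093, 0.996, 0.0]
wrist_force: [14.0, -5.2, -5.9]
opening: 0.259
grasp_force: 59.2
[[-0.983, 0.185, 0.007], [0.185, 0.983, -0.001], [-0.007, 0.001, -1.0]] rem tool mm [-35.9   0.1   0.3] units [-0.1196  0.0003  0.0011] yaw err deg 0.03
```

It is locked: 1.8 mm of command gave 0.3 mm of motion, and the force rose to 14 N. I relax the pull, open, and lift straight up.

```bash
python3 -m handwheel '[[0,0,0,-0.005,0,0,0],[0,0,0,-0.005,0,0,0],[0,0,0,0,0,0,0],[0,0,0,0,0,0,1],[0,0,0,0,0,0,1],[0,0,0,0,0,0,1],[0,0,0,0,0,0,1],[0,0,0,0,0,0,1]]'
python3 -m handwheel '[[0,0,0,0,0,0,1],[0,0,0,0,0,-0.05,1],[0,0,0,0,0,-0.1,1],[0,0,0,0,0,-0.1,1],[0,0,0,0,0,-0.1,1],[0,0,0,0.1,0.1,-0.1,1],[0,0,0,0.1,0.1,0,1],[0,0,0,0,0,0,1]]'
python3 - <<'E'
from h import *
a=ctrl.camera("side");r=a[230:265,270:350]
print(blobs(r,(3,120,100),(20,255,255)))
print(blobs(a[180:215,210:250],(22,120,80),(35,255,255)))
cv2.imwrite("pics/a4.png",cv2.resize(a[150:290,170:390],(792,504)))
E
```

```text
time_s: 7.55
eef_pos: [0.4797, 0.1809, 0.0875]
eef_rot: [-0.0, 0.093, 0.996, -0.0]
wrist_force: [-0.8, -0.5, -0.1]
opening: 1.001
grasp_force: 0.0
time_s: 8.35
eef_pos: [0.4311, 0.2527, 0.2229]
eef_rot: [0.0, 0.091, 0.996, 0.001]
wrist_force: [0.4, -0.2, 0.1]
opening: 0.998
grasp_force: 0.0
[([37, 17, 6, 5, 23], [39.4, 19.2])]
[([11, 3, 10, 17, 85], [15.8, 9.0])]
```

View pics/a4.png

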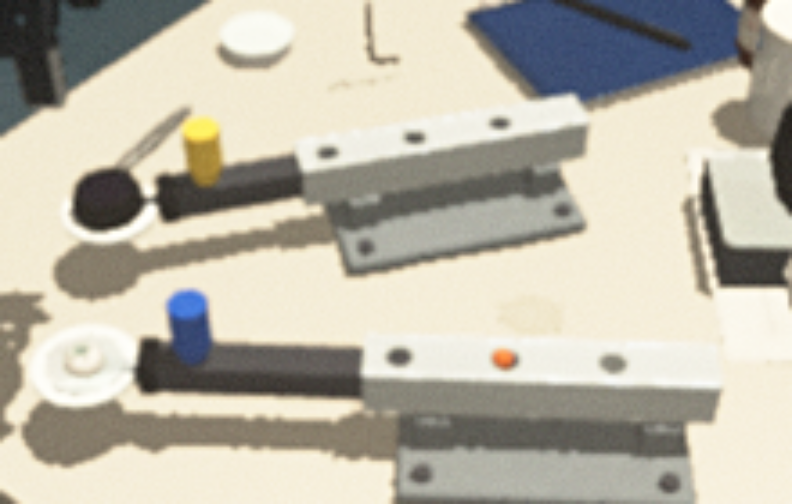

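The orange button is up in the middle hole at crop (503,358), and the blue knob stands free at (190,328). The yellow knob's mask is unchanged from the start (same pixel box), and the gripper is clear.

```bash
python3 -c "
from bench import ctrl
print(ctrl.hand_in())"
```

```text
the job is handed in; nothing more can be done
None
```

The model-eye arm is pulled out and locked, with its orange button up in the middle hole; it held against a test tug. I let go of it, the lens arm was not moved, and the job is handed in at about 8.4 s, with no verdict shown.

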